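# Load the microscope dry box and hold its stuck lid just open

## Robot

A 7-joint arm with a two-finger parallel gripper is mounted at the origin on the work surface. World frame = base frame: x ahead of the robot, y to its left, z up, the work surface at z = 0. Lengths are in m, angles in rad, forces in N, time in s.
With the tool pointing down it reaches from about 0.425 to 0.925 m from the base axis. Payload 6.8 kg.
Tool frame: the origin (TCP) lies on the centre line of the jaws, within the pads' length; the fingertips stand 19 mm ahead of it and the grasp point (between the pads) is the TCP; z points along the fingers, y is the line along which they close (so a half turn about z gives the same grasp; the last joint's range is limited). The gripper opens to 85 mm and grips with 20 to 120 N. Pads are 22 mm wide; open, the fingers measure 114 mm over their backs; the gripper's body (76 mm by 85 mm) begins 54 mm behind the grasp point. The pads swing forward as they close: fully open they stand 13 mm farther back than shut.
Start: joints at [-1.359, 0.477, 0.022, 1.555, -0.011, 1.109, -0.083], TCP at [0.212, 0.641, 0.25] pointing down, gripper open.
Joint ranges: [-2.96, 2.96], [-0.34, 2.1], [-1.41, 1.46], [0.24, 2.44], [-1.37, 4.51], [0.17, 1.92], [-2.96, 2.96]. Speed limits (rad/s): [2.39, 2.39, 3.14, 3.14, 3.14, 3.14, 3.14].

## Interface

Orientations are given as a rotation vector (axis times angle).
In Python, from bench import r gives the robot as it stands. The module is installed in compiled form; this text tells all that it offers.
- The arm moves only by the tool arm_command, never from a script. Its argument "rows" is a list of rows, each an object of numbers: "fingers": the opening, from -1 (shut) to 1 (fully open); "x", "y", "z": the shift along the tool's x, y, z in m; "ax", "ay", "az": the turn, a rotation vector about the tool's x, y, z in degrees. In form: [{"fingers": .., "x": .., "y": .., "z": .., "ax": .., "ay": .., "az": ..}, ...]. A call has 1 to 10 rows; each row shifts and turns the commanded pose from where the row before left it, along the tool's axes as they then stand; what a row does not reach is not made up. A row lasts 1/12 s, in which the tool goes at most 41.7 mm and 7.16 degrees, less where a joint would pass 70% of its speed; a pose out of reach is approached as far as the arm can. A call is refused whole if a number of a shift passes 0.0417 or a number of a turn 7.16, either way. A call with a gripper value outside its range is refused whole. The fingers move at their own pace and stop on an object; "grip_force" is the grip in N (left out, the last holds). Time passes only in rows, so rows that do not move let the fingers close. It gives the time, the measured TCP pose, the force, the opening and the grip force at its end, in the units of the state.
- r.get_obs(): the state, without advancing time (a new reading comes with each control period).
- r.grab_frame(name): name is "scene" or "side" or "wrist"; returns a dict with "frame" (480x640x3 uint8, red, green, blue), "depth" (480x640 float32, m along the optical axis (not along the pixel's ray), 0 where there is no reading), "K" (3x3 intrinsics, pixels), "world_from_camera" (4x4, takes a point from camera to world coordinates). Camera axes: x right, y down, z forward; pixel columns grow to the right and rows downward; lengths in m; the calibration is good to about 2 mm. A picture is of the moment at which its call begins.
- r.hand_in(): hands the job in; it is judged then, once.
The state is a dict: "clock": time; "joints": joint angles; "qvel": joint speeds; "tau": joint torques, N m; "tcp_pos": TCP position; "orientation": TCP orientation; "contact_force": force on the tool from outside, world axes, zero at the start; "moment": the same for the moment, N m; "grip_width": finger opening in m; "gripper_force": force on a finger pad.
Only numpy, scipy, OpenCV 4.12 (cv2) and the standard library are available. Lean on these libraries where they do the work, as an engineer would, in place of code of your own. Each camera call takes 0.05 s, during which the arm holds its last target. There are 200 camera calls.

## Task

Lower the fresh desiccant cartridge (orange fin; the green-finned one is spent) into the pocket on the dry box's deck until it is fully home, let go of it, and swing the red-pegged locking lever shut over it. Then take the clear lid by its black bar handle, break it free of its sticky seal without jerking it high up, and hold it still, roughly level, about 3 cm clear above its opening, leaving everything else where it is. The program finishes while the gripper is still holding the lid up there by its handle, with nothing else carrying it.

Things in the scene. Friction and masses are not known exactly. Their poses are not given: they have to be found in the camera images.
- drybox: White dry box for microscope objectives, fixed to the table, 220 (x) x 300 (y) x 85 mm high. Origin: centre of its underside; x points to its back, y to its left, z up. Its left half (y > 0) is a bay covered by the clear lid; its right half is a grey deck, flush at 85 mm, with the cartridge pocket and the locking lever.
- pocket_floor (a point): Centre of the floor of the cartridge pocket, 24 mm below the deck top. Mouth 64 (x) x 40 (y) mm with a 3 mm chamfer; axes as the dry box's. It lies at (-30, -75, 61) mm in the dry box's frame. The cartridge's long side goes along the dry box's x, either way round.
- fresh: Fresh desiccant cartridge, loose, on the table, 80 g: white base 60 (x) x 36 (y) x 24 mm high; upright bright orange grip fin on its middle, 12 (x) x 24 (y) mm, 34 mm tall above the base (58 mm overall). Origin: centre of its underside, z up. Half a turn makes no difference. Seated, its base is flush with the deck and only the fin stands out.
- spent: Spent cartridge, same shape and size but with a dark green fin; leave it alone. The two may stand on either side of the dry box.
- lever (a joint): Angle of the locking lever, rad: 0 = shut, at its stop, arm along the dry box's +y over the far (+x) shoulder of the pocket; up to 1.6 = open, arm along the dry box's +x. Starts between 1.15 and 1.55. Stays where it is left; takes about 1 N at the peg. Turns about point lever_pivot. It jams on a cartridge that is not fully home.
- lever_pivot (a point): Pivot of the lever, at the underside of its arm, 3 mm above the deck; at (-8, -109, 88) mm in the dry box's frame. The arm is steel, 12 mm wide and 8 mm thick. At angle a the peg lies 78 mm from the pivot towards (sin a, cos a) in the dry box's x, y.
- lever_peg (a point): Grip height on the lever's upright red peg: round, 12 mm diameter, standing 38 mm up from the arm's top at the arm's free end, 78 mm from the pivot. This point is on the peg's axis, 34 mm above the deck, 15 mm below the peg's top and 23 mm above the arm's top.
- lid: Loose lid of the bay, 0.3 kg: clear plate, blue border, 214 (x) x 142 (y) x 8 mm. Origin: centre of the plate's underside, which rests on the rim, 85 mm up. Beads below it reach 21 mm into the bay, gripped by two sprung rubber lips. Lifted straight up, the pull peaks at about 10 to 18 N in the first few mm; beyond 12 mm only its weight, about 3 N, is left. Lowered, it sticks again.
- lid_handle (a point): Centre of the lid's black bar handle over the middle of the lid: bar 12 (x) x 84 (y) x 12 (z) mm, its axis 43 mm above the lid's origin (35 mm above its top face), on a 12 mm post near each end (the middle 60 mm are free underneath).
- bay_rim (a point): Centre of the bay's opening at rim height; at (0, 75, 85) mm in the dry box's frame. The lid's origin lies here when it is shut.
- dropper: Amber bottle with a black cap, diameter 36, height 75 mm, origin centre of underside. Leave it alone.
- slidebox: Wooden slide box, 85 x 100 x 35 mm, origin centre of underside. Leave it alone.
- jar: Clear jar with a white cap, diameter 56, height 70 mm, origin centre of underside. Leave it alone.
- dish: Shallow glass dish, diameter 90, height 18 mm, origin centre of underside. Leave it alone.
- lenscase: Black lens case, 50 x 50 x 55 mm, origin centre of underside. Leave it alone.
- driver: Screwdriver lying on the table, 160 mm long. Leave it alone.
Not all that is in view belongs to the job. What is shaped like the fresh but pink or purple is not meant.

How it is judged:
By the outcome, as a careful person would: the job done as asked, in the order asked, and still so for the second after the job is handed in, while the arm keeps its last pose, push and grip.
It also fails if it takes over 64 s, if anything falls off the work surface, if the arm or the gripper's body presses on something with over 40 N, if the wrist force passes 120 N, or if a joint passes its speed limit or range.

## Working session

There is one attempt and no reset: what is moved stays moved. The work goes in short steps, Python scripts to look and compute and a tool call to move; the robot and the scene stay as the last step left them, time stands still between calls to the robot, and variables do not carry over. Pictures are saved under pics/ and viewed, at most 10 in all, crops included, and the job is handed in when it is done.

Besides the shell and the picture viewer there is one more tool, called after "Call:" as name([rows], argument=value, ...), one row to a line, values as JSON. arm_command: Moves the arm, as the interface text tells. Its arguments: {"type":"object","properties":{"rows":{"type":"array"},"grip_force":{"type":"number"}},"required":["rows"]}

```bash
mkdir -p pics
python3 - <<'E'
from bench import r
import cv2,numpy as np
o=r.get_obs(); print({k:np.round(v,3).tolist() for k,v in o.items()})
for n in("scene","side"):
    f=r.grab_frame(n); cv2.imwrite(f"pics/{n}0.png",f["frame"][:,:,::-1]); np.savez(f"{n}0.npz",**f); print(n,f["K"].round(1).tolist(),f["world_from_camera"].round(3).tolist())
E
```

```text
{'clock': 0.0, 'joints': [-1.359, 0.478, 0.022, 1.556, -0.012, 1.109, -0.083], 'qvel': [-0.0, 0.002, 0.001, 0.001, 0.001, -0.001, 0.001], 'tau': [-0.0, -59.645, 1.608, -28.12, 0.012, 0.009, 0.0], 'tcp_pos': [0.212, 0.64, 0.249], 'orientation': [-0.5, -3.101, 0.003], 'contact_force': [0.266, 0.329, -0.358], 'moment': [-0.024, 0.005, -0.033], 'gripper_force': 0.0, 'grip_width': 0.086}
scene [[556.6, 0.0, 321.7], [0.0, 556.6, 241.3], [0.0, 0.0, 1.0]] [[-0.486, 0.708, -0.512, 1.282], [0.874, 0.389, -0.291, 0.449], [-0.007, -0.589, -0.808, 1.347], [0.0, 0.0, 0.0, 1.0]]
side [[566.0, 0.0, 315.7], [0.0, 566.0, 248.4], [0.0, 0.0, 1.0]] [[0.715, -0.372, 0.592, -0.3], [-0.699, -0.392, 0.598, -0.82], [0.01, -0.841, -0.541, 0.852], [0.0, 0.0, 0.0, 1.0]]
```

View pics/scene0.png

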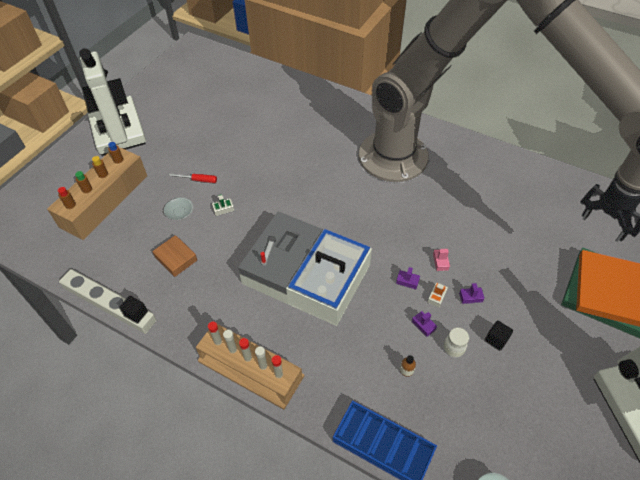

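View pics/side0.png

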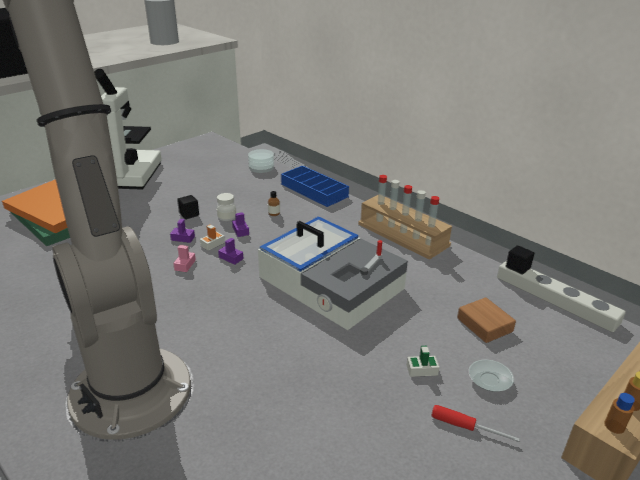

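The scene view shows the fresh cartridge (orange) at (438,292), ringed by purple and pink decoys. It also shows the lid with its handle at (330,260), the red peg at (264,255) and the pocket at (287,242). The spent cartridge is far off at (222,205).

```bash
cat > h.py <<'E'
import cv2,numpy as np
from scipy.spatial.transform import Rotation as R
def ray(f,uv,z):
    uv=np.atleast_2d(uv).astype(float); K=f["K"];T=f["world_from_camera"]
    d=np.c_[(uv-[K[0,2],K[1,2]])/[K[0,0],K[1,1]],np.ones(len(uv))]@T[:3,:3].T
    return T[:3,3]+d*((z-T[2,3])/d[:,2])[:,None]
def pts(f,m):
    v,u=np.nonzero(m&(f["depth"]>0)); d=f["depth"][v,u]; K=f["K"];T=f["world_from_camera"]
    return np.c_[(u-K[0,2])/K[0,0]*d,(v-K[1,2])/K[1,1]*d,d]@T[:3,:3].T+T[:3,3]
def hsv(f,lo,hi):
    return cv2.inRange(cv2.cvtColor(f["frame"],cv2.COLOR_RGB2HSV),np.array(lo),np.array(hi))
def win(m,x0,y0,x1,y1):
    o=np.zeros_like(m);o[y0:y1,x0:x1]=m[y0:y1,x0:x1];return o
def rect(p): # metric rectangle of xy points
    c,s,a=cv2.minAreaRect((p[:,:2]*1000).astype(np.float32)); return np.round(c,1),np.round(s,1),round(a,1)
E
python3 - <<'E'
from h import *
W={"scene":dict(lid=(285,220,380,310),fresh=(425,280,455,310),peg=(255,235,285,270)),"side":dict(lid=(255,210,365,275),fresh=(198,222,226,250),peg=(370,232,390,262))}
for n in W:
    f=dict(np.load(n+"0.npz")); w=W[n]
    b=win(hsv(f,(105,130,60),(125,255,255)),*w["lid"]); c=max(cv2.findContours(b,0,2)[0],key=cv2.contourArea)[:,0]
    print(n,"lid",rect(ray(f,c,.093)),"z",np.median(pts(f,b>0)[:,2]))
    o=win(hsv(f,(8,150,90),(22,255,255)),*w["fresh"]); p=pts(f,o>0)
    t=p[p[:,2]>.03]; print("fin",len(p),p.min(0),p.max(0),t.mean(0))
    wb=win(hsv(f,(0,0,150),(180,70,255)),*w["fresh"]); print("base",rect(pts(f,(wb|o)>0)))
    q=win(hsv(f,(0,150,70),(6,255,255)),*w["peg"]); p=pts(f,q>0); print("peg",len(p),p.mean(0),p.min(0),p.max(0))
E
```

```text
scene lid (array([549. ,  55.5]), array([214.4, 140.7]), 2.5) z 0.09269955787778217
fin 77 [0.42457486 0.3258008  0.01607683] [0.46452299 0.34862579 0.05938047] [0.44609536 0.33765498 0.04449158]
base (array([431.7, 336.2]), array([84.5, 35.4]), 2.4)
peg 37 [ 0.62646932 -0.10638631  0.12265164] [ 0.6193799  -0.11289938  0.10097143] [ 0.63151529 -0.10210508  0.138306  ]
side lid (array([543.6,  53.2]), array([218.4, 147.1]), 2.4) z 0.09278709574813049
fin 92 [0.4169102  0.31804133 0.02246811] [0.46305173 0.34716683 0.05893405] [0.43482894 0.33032868 0.04378126]
base (array([462.2, 373.1]), array([150. ,  68.2]), 58.4)
peg 54 [ 0.61777674 -0.11081939  0.11828341] [ 0.61276574 -0.115594    0.09840767] [ 0.62734765 -0.10484876  0.13417441]
```

Call:
arm_command([
  {"fingers":1,"x":-0.031,"y":-0.021},
  {"fingers":1,"x":-0.031,"y":-0.021},
  {"fingers":1,"x":-0.031,"y":-0.021},
  {"fingers":1,"x":-0.031,"y":-0.021},
  {"fingers":1,"x":-0.031,"y":-0.021},
  {"fingers":1,"x":-0.031,"y":-0.021},
  {"fingers":1,"x":-0.031,"y":-0.021},
  {"fingers":1,"x":-0.031,"y":-0.021},
  {"fingers":1,"x":-0.031,"y":-0.021},
  {"fingers":1,"x":-0.02,"y":-0.02},
])

```text
validation failed for argument at $.ro...
```

Run:
```python
from bench import r
from h import *
o=r.get_obs(); print(o["tcp_pos"],o["orientation"],o["joints"])
f=r.grab_frame("wrist"); cv2.imwrite("pics/w1.png",f["frame"][:,:,::-1]); np.savez("w1.npz",**f); print(f["K"].round(1).tolist(),f["world_from_camera"].round(3).tolist())
```

```text
[0.21208156 0.64030819 0.24943105] [-5.00241235e-01 -3.10138800e+00  2.50419455e-03] [-1.35909576  0.47771876  0.02237838  1.55633282 -0.01149546  1.10926847
 -0.08312711]
[[339.1, 0.0, 319.2], [0.0, 339.1, 242.9], [0.0, 0.0, 1.0]] [[0.314, 0.898, 0.308, 0.132], [0.949, -0.297, -0.103, 0.668], [-0.001, 0.324, -0.946, 0.371], [0.0, 0.0, 0.0, 1.0]]
```

View pics/w1.png

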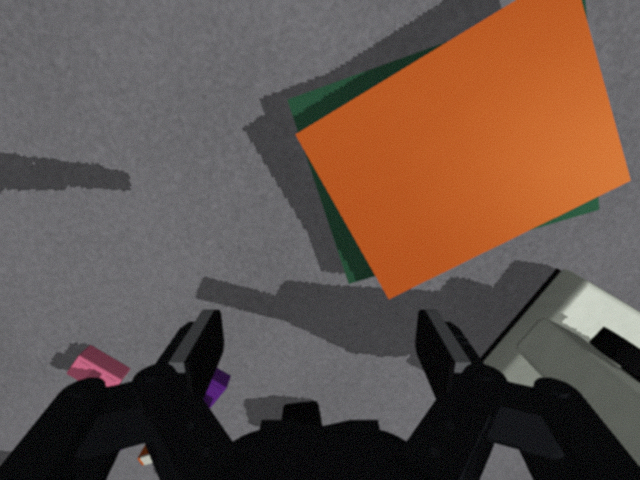

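The wrist view shows only the orange book and the fingers, since the arm has not moved; the move was refused for its format. I'll send all the fields in each row.

Call:
arm_command([
  {"fingers":1,"x":-0.031,"y":-0.021,"z":0,"ax":0,"ay":0,"az":0},
  {"fingers":1,"x":-0.031,"y":-0.021,"z":0,"ax":0,"ay":0,"az":0},
  {"fingers":1,"x":-0.031,"y":-0.021,"z":0,"ax":0,"ay":0,"az":0},
  {"fingers":1,"x":-0.031,"y":-0.021,"z":0,"ax":0,"ay":0,"az":0},
  {"fingers":1,"x":-0.031,"y":-0.021,"z":0,"ax":0,"ay":0,"az":0},
  {"fingers":1,"x":-0.031,"y":-0.021,"z":0,"ax":0,"ay":0,"az":0},
  {"fingers":1,"x":-0.031,"y":-0.021,"z":0,"ax":0,"ay":0,"az":0},
  {"fingers":1,"x":-0.031,"y":-0.021,"z":0,"ax":0,"ay":0,"az":0},
])

```text
clock: 0.82
tcp_pos: [0.3955, 0.4016, 0.2502]
orientation: [-0.5, -3.101, 0.0]
contact_force: [0.8, 0.2, 0.1]
grip_width: 0.0854
gripper_force: 0.0
```

Run:
```python
from bench import r
from h import *
o=r.get_obs(); print(o["clock"],o["tcp_pos"],o["orientation"],o["joints"])
f=r.grab_frame("wrist"); cv2.imwrite("pics/w2.png",f["frame"][:,:,::-1]); np.savez("w2.npz",**f); print(f["world_from_camera"].round(3).tolist())
```

```text
0.8167 [0.39553938 0.40159833 0.25020259] [-5.00031950e-01 -3.10141317e+00  2.33996349e-04] [-0.98944813  0.29396179  0.10527067  1.83210827 -0.03583522  1.01753906
  0.38127299]
[[0.314, 0.898, 0.308, 0.315], [0.949, -0.297, -0.101, 0.429], [0.0, 0.324, -0.946, 0.372], [0.0, 0.0, 0.0, 1.0]]
```

View pics/w2.png

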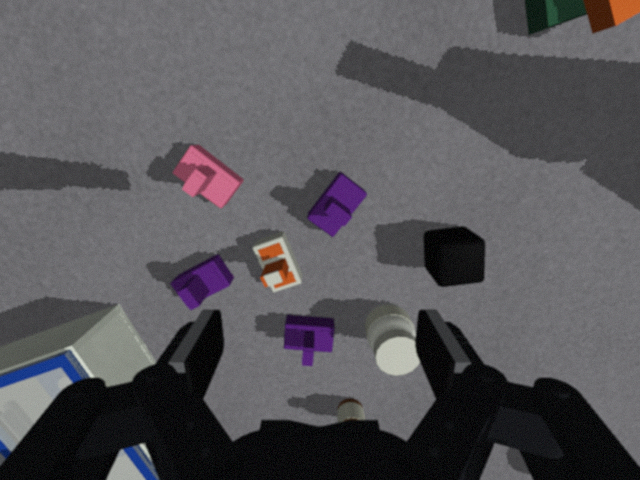

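The wrist view shows the fresh cartridge's base at (253,245)-(283,238)-(301,285)-(272,291), its fin near (275,270), and decoys on four sides.

Run:
```python
from h import *
f=dict(np.load("w2.npz"))
m=win(hsv(f,(0,0,150),(180,80,255))|hsv(f,(5,150,60),(22,255,255)),240,225,315,305)
m=cv2.morphologyEx(m,cv2.MORPH_CLOSE,np.ones((3,3)))
c=max(cv2.findContours(m,0,2)[0],key=cv2.contourArea)[:,0]
print(cv2.minAreaRect(c), rect(ray(f,c,.024)))
p=pts(f,m>0); b=p[(p[:,2]>.017)&(p[:,2]<.029)]; print("base",rect(b),len(b))
t=p[p[:,2]>.05]; print("top",rect(t),t.mean(0),len(t))
d=pts(f,(hsv(f,(125,80,30),(175,255,255)))>0); 
import scipy.ndimage as nd
l,n=nd.label(hsv(f,(125,80,30),(175,255,255)))
for i in range(1,n+1):
    q=pts(f,l==i)
    if len(q)>200: print("decoy",rect(q),q.max(0)[2])
```

```text
((275.2408447265625, 265.4123840332031), (49.979923248291016, 37.24999237060547), 70.01689147949219) (array([438.5, 336.2]), array([58.6, 42.1]), 0.8)
base (array([439.2, 338.8]), array([58.8, 36. ]), 1.4) 942
top (array([439.1, 338.6]), array([13.2, 24.3]), 1.3) [0.43808815 0.33925964 0.05581994] 318
decoy (array([327.1, 294.7]), array([66.3, 53.9]), 32.5) 0.05859726830693823
decoy (array([399.7, 420.7]), array([41.7, 66.2]), 34.9) 0.05861936823126079
decoy (array([439.6, 239.7]), array([47.8, 77.4]), 11.8) 0.058562746373590546
decoy (array([558.6, 332. ]), array([61.6, 79. ]), 66.0) 0.058449346973736827
```

Call:
arm_command([
  {"fingers":1,"x":-0.0307,"y":-0.023,"z":0,"ax":0,"ay":0,"az":0},
  {"fingers":1,"x":-0.0307,"y":-0.023,"z":0,"ax":0,"ay":0,"az":0},
  {"fingers":0.5,"x":0,"y":0,"z":0.01,"ax":0,"ay":0,"az":7},
  {"fingers":0.3,"x":0,"y":0,"z":0.01,"ax":0,"ay":0,"az":7},
  {"fingers":0.3,"x":0,"y":0,"z":0.01,"ax":0,"ay":0,"az":7},
  {"fingers":0.3,"x":0,"y":0,"z":0.01,"ax":0,"ay":0,"az":7},
  {"fingers":0.3,"x":0,"y":0,"z":0.01,"ax":0,"ay":0,"az":7},
  {"fingers":0.3,"x":0,"y":0,"z":0.01,"ax":0,"ay":0,"az":7},
  {"fingers":0.3,"x":0,"y":0,"z":0.01,"ax":0,"ay":0,"az":7},
  {"fingers":0.3,"x":0,"y":0,"z":0.01,"ax":0,"ay":0,"az":7},
])

```text
clock: 1.7
tcp_pos: [0.4384, 0.3405, 0.1697]
orientation: [-1.905, -2.498, 0.0]
contact_force: [0.2, 1.3, -0.4]
grip_width: 0.0559
gripper_force: 0.0
```

Call:
arm_command([
  {"fingers":0.3,"x":0,"y":0,"z":0.0,"ax":0,"ay":0,"az":7},
  {"fingers":0.3,"x":0,"y":0,"z":0.0,"ax":0,"ay":0,"az":7},
  {"fingers":0.3,"x":0,"y":0,"z":0,"ax":0,"ay":0,"az":0},
])

```text
clock: 1.95
tcp_pos: [0.4382, 0.3405, 0.1698]
orientation: [2.193, 2.249, -0.002]
contact_force: [0.7, 0.1, 0.4]
grip_width: 0.0557
gripper_force: 0.0
```

```bash
cat > st.py <<'E'
from bench import r
from h import *
def st():
    o=r.get_obs(); M=R.from_rotvec(o["orientation"]).as_matrix()
    print("t",round(o["clock"],2),"tcp",(o["tcp_pos"]*1000).round(1),"yaw(y)",np.degrees(np.arctan2(M[1,1],M[0,1])).round(2),"ztool",M[:,2].round(4),"F",o["contact_force"].round(1),"w",(o["grip_width"]*1000).round(1),o["gripper_force"],"j",o["joints"].round(2))
    return o,M
E
python3 - <<'E'
from st import *
st()
f=r.grab_frame("wrist"); cv2.imwrite("pics/w3.png",f["frame"][:,:,::-1]); np.savez("w3.npz",**f)
m=hsv(f,(5,150,60),(22,255,255))|hsv(f,(0,0,150),(180,80,255))
p=pts(f,m>0); p=p[(abs(p[:,0]-.439)<.05)&(abs(p[:,1]-.339)<.04)]
b=p[(p[:,2]>.018)&(p[:,2]<.029)]; t=p[(p[:,2]>.054)&(p[:,2]<.063)]; print("base",rect(b),len(b),"top",rect(t),len(t),t[:,2].mean())
E
```

```text
Traceback (most recent call last):
  File "st.py", line 5, in st
    print("t",round(o["clock"],2),"tcp",(o["tcp_pos"]*1000).round(1),"yaw(y)",np.degrees(np.arctan2(M[1,1],M[0,1])).round(2),"ztool",M[:,2].round(4),"F",o["contact_force"].round(1),"w",(o["grip_width"]*1000).round(1),o["gripper_force"],"j",o["joints"].round(2))
                                                                                                                                                                                         ^^^^^^^^^^^^^^^^^^^^^^^^^^^^
AttributeError: 'float' object has no attribute 'round'
```

```bash
sed -i 's/(o\["grip_width"\]\*1000).round(1)/round(o["grip_width"]*1000,1)/' st.py
python3 - <<'E'
from st import *
st()
f=r.grab_frame("wrist"); cv2.imwrite("pics/w3.png",f["frame"][:,:,::-1]); np.savez("w3.npz",**f)
m=hsv(f,(5,150,60),(22,255,255))|hsv(f,(0,0,150),(180,80,255))
p=pts(f,m>0); p=p[(abs(p[:,0]-.439)<.05)&(abs(p[:,1]-.339)<.04)]
b=p[(p[:,2]>.018)&(p[:,2]<.029)]; t=p[(p[:,2]>.054)&(p[:,2]<.063)]; print("base",rect(b),len(b),"top",rect(t),len(t),t[:,2].mean())
E
```

```text
t 1.95 tcp [438.2 340.5 169.8] yaw(y) 1.45 ztool [-5.e-04 -9.e-04 -1.e+00] F [0.7 0.1 0.4] w 55.7 0.0 j [-1.07  0.39  0.37  1.94 -0.18  0.84 -0.57]
base (array([439.7, 338.9]), array([58.9, 35.4]), 1.5) 2007 top (array([439.2, 338.4]), array([12. , 24.2]), 2.2) 486 0.056394512939194834
```

Call:
arm_command([
  {"fingers":0.3,"x":-0.0017,"y":0.001,"z":0.03,"ax":0,"ay":0,"az":0},
  {"fingers":0.3,"x":0,"y":0,"z":0.03,"ax":0,"ay":0,"az":0},
  {"fingers":0.3,"x":0,"y":0,"z":0.03,"ax":0,"ay":0,"az":0},
  {"fingers":0.3,"x":0,"y":0,"z":0.02,"ax":0,"ay":0,"az":0},
  {"fingers":0.3,"x":0,"y":0,"z":0.012,"ax":0,"ay":0,"az":0},
  {"fingers":-0.5,"x":0,"y":0,"z":0,"ax":0,"ay":0,"az":0},
  {"fingers":-1,"x":0,"y":0,"z":0,"ax":0,"ay":0,"az":0},
  {"fingers":-1,"x":0,"y":0,"z":0,"ax":0,"ay":0,"az":0},
  {"fingers":-1,"x":0,"y":0,"z":0,"ax":0,"ay":0,"az":0},
  {"fingers":-1,"x":0,"y":0,"z":0,"ax":0,"ay":0,"az":0},
], grip_force=40)

```text
clock: 2.83
tcp_pos: [0.4407, 0.3395, 0.0498]
orientation: [2.188, 2.254, 0.005]
contact_force: [0.4, -0.3, 4.3]
grip_width: 0.0111
gripper_force: 40.7
```

Call:
arm_command([
  {"fingers":-1,"x":0,"y":0,"z":-0.01,"ax":0,"ay":0,"az":0},
  {"fingers":-1,"x":0,"y":0,"z":-0.03,"ax":0,"ay":0,"az":0},
  {"fingers":-1,"x":0,"y":0,"z":-0.035,"ax":0,"ay":0,"az":0},
  {"fingers":-1,"x":0,"y":0,"z":-0.035,"ax":0,"ay":0,"az":0},
  {"fingers":-1,"x":0,"y":0,"z":-0.035,"ax":0,"ay":0,"az":0},
  {"fingers":-1,"x":0,"y":0,"z":-0.035,"ax":0,"ay":0,"az":0},
  {"fingers":-1,"x":0,"y":0,"z":-0.03,"ax":0,"ay":0,"az":0.5},
  {"fingers":-1,"x":0,"y":0,"z":0,"ax":0,"ay":0,"az":-1.4},
])

```text
clock: 3.5
tcp_pos: [0.4423, 0.3403, 0.2657]
orientation: [-2.172, -2.269, -0.018]
contact_force: [0.1, 0.7, -1.3]
grip_width: 0.0114
gripper_force: 40.1
```

Call:
arm_command([
  {"fingers":-1,"x":-0.035,"y":0.006,"z":0,"ax":0,"ay":0,"az":0},
  {"fingers":-1,"x":-0.035,"y":0.006,"z":0,"ax":0,"ay":0,"az":0},
  {"fingers":-1,"x":-0.035,"y":0.006,"z":0,"ax":0,"ay":0,"az":0},
  {"fingers":-1,"x":-0.035,"y":0.006,"z":0,"ax":0,"ay":0,"az":0},
  {"fingers":-1,"x":-0.035,"y":0.006,"z":0,"ax":0,"ay":0,"az":0},
  {"fingers":-1,"x":-0.035,"y":0.006,"z":0,"ax":0,"ay":0,"az":0},
  {"fingers":-1,"x":-0.035,"y":0.006,"z":0,"ax":0,"ay":0,"az":0},
  {"fingers":-1,"x":-0.035,"y":0.006,"z":0,"ax":0,"ay":0,"az":0},
  {"fingers":-1,"x":-0.035,"y":0.006,"z":0,"ax":0,"ay":0,"az":0},
  {"fingers":-1,"x":-0.035,"y":0.006,"z":0,"ax":0,"ay":0,"az":0},
])

```text
clock: 4.33
tcp_pos: [0.5149, -0.01, 0.2588]
orientation: [-2.17, -2.271, -0.001]
contact_force: [0.7, 0.1, -0.3]
grip_width: 0.0112
gripper_force: 40.0
```

Call:
arm_command([
  {"fingers":-1,"x":-0.035,"y":0.003,"z":0,"ax":0,"ay":0,"az":0},
  {"fingers":-1,"x":-0.035,"y":0.003,"z":0,"ax":0,"ay":0,"az":0},
  {"fingers":-1,"x":-0.035,"y":0.003,"z":0,"ax":0,"ay":0,"az":0},
  {"fingers":-1,"x":-0.035,"y":0.003,"z":0,"ax":0,"ay":0,"az":0},
  {"fingers":-1,"x":-0.035,"y":0.003,"z":0,"ax":0,"ay":0,"az":0},
  {"fingers":-1,"x":0,"y":0,"z":0,"ax":0,"ay":0,"az":0},
  {"fingers":-1,"x":0,"y":0,"z":0,"ax":0,"ay":0,"az":0},
])

```text
clock: 4.92
tcp_pos: [0.5373, -0.1851, 0.2587]
orientation: [2.176, 2.265, -0.001]
contact_force: [0.1, 0.7, -1.0]
grip_width: 0.011
gripper_force: 40.0
```

Run:
```python
from st import *
st()
f=r.grab_frame("wrist"); cv2.imwrite("pics/w4.png",f["frame"][:,:,::-1]); np.savez("w4.npz",**f)
```

```text
t 4.92 tcp [ 537.3 -185.1  258.7] yaw(y) 2.3 ztool [-1.e-04 -7.e-04 -1.e+00] F [ 0.1  0.7 -1. ] w 11.0 39.97433066368103 j [-0.3   0.34  0.66  1.84 -0.24  1.04  0.5 ]
```

View pics/w4.png

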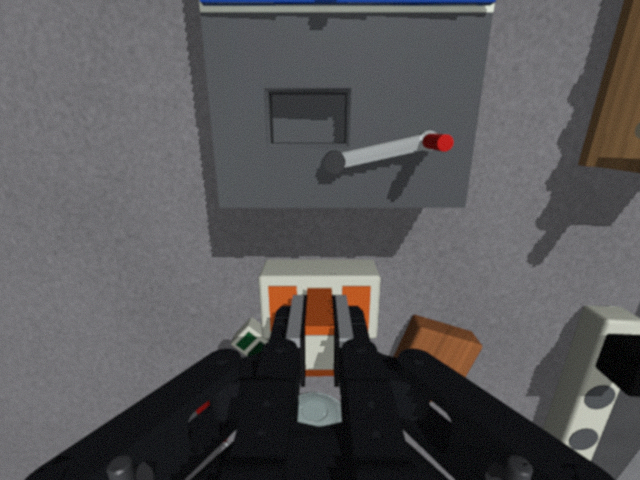

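The wrist view shows the pocket mouth at about (265,89)-(350,144), the lever pivot at (333,162), the peg at (437,142) and the held cartridge at (262,260)-(380,336).

Run:
```python
from st import *
f=dict(np.load("w4.npz")); T=f["world_from_camera"]
v,u=np.mgrid[:480,:640]; P=np.zeros((480,640,3)); ok=f["depth"]>0
P[ok]=pts(f,np.ones((480,640),bool))
dk=((abs(P[:,:,2]-.085)<.005)&ok).astype(np.uint8)*255
dk=win(dk,190,10,500,215)
c=max(cv2.findContours(dk,0,2)[0],key=cv2.contourArea)[:,0]; X=ray(f,c,.085); print("deck",rect(X), X.min(0),X.max(0), "z",np.median(P[dk>0][:,2]))
# near edge and left/right edges by line fit
for nm,q in(("yminedge",X[(c[:,1]>200)]),("xmin",X[(c[:,0]<225)&(c[:,1]>30)&(c[:,1]<190)]),("xmax",X[(c[:,0]>460)&(c[:,1]>30)&(c[:,1]<190)])):
    l=cv2.fitLine((q[:,:2]*1000).astype(np.float32),1,0,.01,.01).ravel(); print(nm,len(q),l.round(2))
# pocket hole
h=win(((P[:,:,2]<.081)&(P[:,:,2]>.05)).astype(np.uint8)*255,255,80,360,152)
c=max(cv2.findContours(h,0,2)[0],key=cv2.contourArea)[:,0]; print("hole px",c.min(0),c.max(0),rect(ray(f,c,.085)))
g=cv2.cvtColor(f["frame"],cv2.COLOR_RGB2GRAY); print("row115",g[115,255:285],g[115,340:360]); print("col308",g[80:100,308],g[138:152,308])
q=win(hsv(f,(0,150,70),(6,255,255)),420,125,465,160); p=pts(f,q>0); t=p[p[:,2]>.128]; print("peg top",t.mean(0) if len(t) else p.max(0), p[:,2].max())
# cartridge in hand
m=win(hsv(f,(5,150,60),(22,255,255))|hsv(f,(0,0,130),(180,80,255)),255,255,385,340)
p=pts(f,m>0);p=p[p[:,2]>.19]; print("held z hist",np.percentile(p[:,2],[2,20,50,80,98]))
b=p[(p[:,2]>.226)&(p[:,2]<.24)]; print("heldbase",rect(b),b[:,2].mean()); A=np.c_[b[:,:2],np.ones(len(b))]; print("tilt",np.linalg.lstsq(A,b[:,2],rcond=None)[0])
```

```text
deck (array([552.9, -92.4]), array([218.5, 149.7]), 2.3) [ 0.44074129 -0.17153845  0.085     ] [ 0.66493198 -0.01313871  0.085     ] z 0.0829716715893421
yminedge 9 [ 1.0000e+00  3.0000e-02  5.4554e+02 -1.6636e+02]
xmin 32 [ 5.0000e-02 -1.0000e+00  4.4534e+02 -1.2077e+02]
xmax 48 [ 4.0000e-02 -1.0000e+00  6.6016e+02 -5.7070e+01]
hole px [265  89] [349 146] (array([523.1, -94. ]), array([67.6, 43.8]), 3.2)
row115 [86 87 88 88 89 85 82 86 90 91 78 77 79 76 64 46 45 48 52 48 53 52 47 52
 55 55 54 57 56 46] [56 57 56 50 45 36 47 60 58 68 77 85 85 88 88 85 86 86 93 87]
col308 [94 85 87 90 86 87 87 78 68 51 48 41 34 32 42 47 56 57 53 58] [85 81 90 79 75 76 74 82 90 78 87 85 84 85]
peg top [ 0.62101068 -0.1074617   0.13183926] 0.1336100261719369
held z hist [0.21236321 0.22697931 0.23083316 0.24069937 0.26556557]
heldbase (array([ 536.4, -185.4]), array([60. , 35.5]), 2.1) 0.23083247623386388
tilt [-0.00276479 -0.0394243   0.22534177]
```

Call:
arm_command([
  {"fingers":-1,"x":0.0306,"y":-0.0032,"z":0,"ax":0,"ay":0,"az":0},
  {"fingers":-1,"x":0.0306,"y":-0.0032,"z":0,"ax":0,"ay":0,"az":0},
  {"fingers":-1,"x":0.0306,"y":-0.0032,"z":0,"ax":0,"ay":0,"az":0},
  {"fingers":-1,"x":0,"y":0,"z":0.035,"ax":0,"ay":0,"az":0},
  {"fingers":-1,"x":0,"y":0,"z":0.035,"ax":0,"ay":0,"az":0},
  {"fingers":-1,"x":0,"y":0,"z":0.03,"ax":0,"ay":0,"az":0},
  {"fingers":-1,"x":0,"y":0,"z":0.014,"ax":0,"ay":0,"az":0},
  {"fingers":-1,"x":0,"y":0,"z":0,"ax":0,"ay":0,"az":0},
  {"fingers":-1,"x":0,"y":0,"z":0,"ax":0,"ay":0,"az":0},
])

```text
clock: 5.72
tcp_pos: [0.524, -0.0898, 0.1442]
orientation: [-2.168, -2.272, 0.001]
contact_force: [0.8, -0.1, -1.0]
grip_width: 0.0116
gripper_force: 39.9
```

Run:
```python
from st import *
st()
f=r.grab_frame("wrist"); cv2.imwrite("pics/w5.png",f["frame"][:,:,::-1]); np.savez("w5.npz",**f)
f=dict(np.load("w4.npz")); p=pts(f,np.ones((480,640),bool)); p=p[(abs(p[:,2]-.084)<.006)&(p[:,1]>-.16)&(p[:,1]<-.03)&(abs(p[:,0]-.55)<.1)]
print(np.linalg.lstsq(np.c_[p[:,:2],np.ones(len(p))],p[:,2],rcond=None)[0])
```

```text
t 5.72 tcp [524.  -89.8 144.2] yaw(y) 2.69 ztool [-1.6e-03  5.0e-04 -1.0e+00] F [ 0.8 -0.1 -1. ] w 11.6 39.94050443172455 j [-0.4   0.42  0.57  2.02 -0.32  0.78  0.41]
[0.00077217 0.00053976 0.08256876]
```

View pics/w5.png

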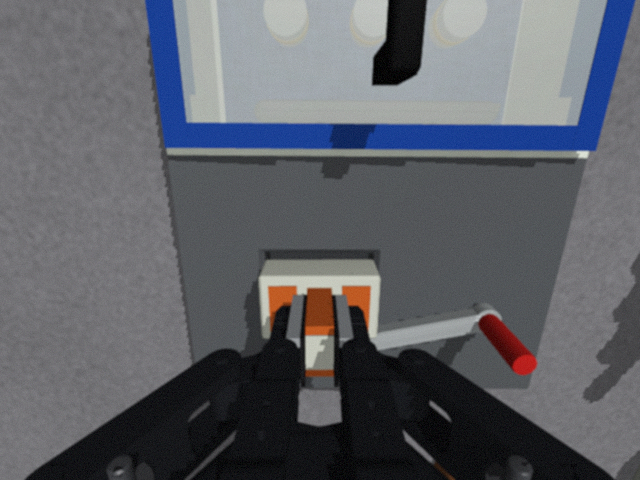

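The pocket's far rim shows at row 250 (columns 261-379), with the cartridge just above it and centred across the columns. I'll measure the remaining offset.

Run:
```python
from st import *
for i in range(3): o,M=st(); r.grab_frame("wrist") if i<2 else 0
f=dict(np.load("w5.npz")); g=cv2.cvtColor(f["frame"],cv2.COLOR_RGB2GRAY)
print("col320",g[240:285,320]); print("col290",g[240:285,290]); print("row255",g[255,255:275],g[255,368:390])
m=win(hsv(f,(5,150,60),(22,255,255))|hsv(f,(0,0,120),(180,90,255)),255,255,385,345)
p=pts(f,m>0); b=p[abs(p[:,2]-.117)<.006]; print("heldbase",rect(b),np.median(b[:,2]),np.linalg.lstsq(np.c_[b[:,:2],np.ones(len(b))],b[:,2],rcond=None)[0])
P=pts(f,np.ones((480,640),bool)); d=P[(abs(P[:,2]-.084)<.005)&(P[:,1]<-.03)&(P[:,1]>-.07)]; print("deckz",np.median(d[:,2]))
e=ray(f,[(290,250),(350,250),(261,255),(379,255)],.085)*1000; print("pocket far edge, left/right",e.round(1))
bl=win(hsv(f,(105,130,60),(125,255,255)),150,110,610,160); v,u=np.nonzero(bl)
bot=np.array([(x,v[u==x].max()+1) for x in range(180,580,20)]); L=ray(f,bot,.093)*1000; k=np.polyfit(L[:,0],L[:,1],1); print("lid near edge y at x=524:",np.polyval(k,524),"yaw",np.degrees(np.arctan(k[0])))
```

```text
t 5.77 tcp [524.9 -90.2 145.1] yaw(y) 2.66 ztool [ 8.e-04  4.e-04 -1.e+00] F [0.7 0.4 0.5] w 11.4 39.940102100372314 j [-0.4   0.42  0.57  2.02 -0.32  0.78  0.41]
t 5.82 tcp [525.4 -90.5 145.7] yaw(y) 2.64 ztool [ 2.2e-03  4.0e-04 -1.0e+00] F [ 0.3  0.2 -0.9] w 11.1 39.939664006233215 j [-0.4   0.42  0.57  2.02 -0.32  0.78  0.41]
t 5.87 tcp [525.5 -90.7 145.8] yaw(y) 2.62 ztool [ 2.7e-03  4.0e-04 -1.0e+00] F [-0.2  0.7 -0.1] w 11.5 39.940200448036194 j [-0.4   0.42  0.57  2.02 -0.32  0.78  0.41]
col320 [ 86  88  83  85  89  82  86  87  85  64  54  50  46  53  52  46  51  49
  60  81 119 131 130 132 133 135 132 135 138 138 138 137 131 138 145 162
 182 197 200 200 203 199 200 200 197]
col290 [ 84  88  89  88  85  86  92  89  76  69  56  52  54  53  53  57  54  55
  68  79 122 130 132 131 131 131 137 132 134 133 129 132 132 136 143 158
 179 198 195 199 201 201 196 196 196]
row255 [84 86 87 83 73 77 74 75 72 62 48 37 27 29 38 41 52 54 55 55] [42 32 35 28 33 43 47 56 61 60 63 66 75 83 87 85 86 84 87 89 90 88]
heldbase (array([523.1, -90. ]), array([60. , 35.6]), 2.2) 0.11636055592230107 [-0.00079666 -0.04877121  0.11262611]
deckz 0.08299245469624855
pocket far edge, left/right [[505.5 -72.1  85. ]
 [539.5 -70.5  85. ]
 [489.  -75.9  85. ]
 [556.3 -72.7  85. ]]
lid near edge y at x=524: -15.092894760046367 yaw 2.3393831165003465
```

Call:
arm_command([
  {"fingers":-1,"x":-0.0047,"y":-0.001,"z":0,"ax":0,"ay":0,"az":0},
  {"fingers":-1,"x":0,"y":0,"z":0,"ax":0,"ay":2.8,"az":0},
  {"fingers":-1,"x":0,"y":0,"z":0,"ax":0,"ay":0,"az":0},
  {"fingers":-1,"x":0,"y":0,"z":0,"ax":0,"ay":0,"az":0},
  {"fingers":-1,"x":0,"y":0,"z":0,"ax":0,"ay":0,"az":0},
  {"fingers":-1,"x":0,"y":0,"z":0,"ax":0,"ay":0,"az":0},
])

```text
clock: 6.37
tcp_pos: [0.5238, -0.0956, 0.1445]
orientation: [-2.146, -2.246, -0.052]
contact_force: [0.3, -0.2, -0.7]
grip_width: 0.0113
gripper_force: 40.0
```

Run:
```python
from st import *
o,M=st(); f=r.grab_frame("wrist"); np.savez("w6.npz",**f); cv2.imwrite("pics/w6.png",f["frame"][:,:,::-1])
m=win(hsv(f,(5,150,60),(22,255,255))|hsv(f,(0,0,120),(180,90,255)),255,250,385,345)
p=pts(f,m>0); b=p[abs(p[:,2]-.118)<.006]; print("heldbase",rect(b),np.median(b[:,2]),np.linalg.lstsq(np.c_[b[:,:2],np.ones(len(b))],b[:,2],rcond=None)[0])
P=pts(f,np.ones((480,640),bool)); d=P[(abs(P[:,2]-.084)<.006)&(P[:,1]<-.03)&(P[:,1]>-.065)&(abs(P[:,0]-.54)<.09)]; print("deckz",np.median(d[:,2]),np.linalg.lstsq(np.c_[d[:,:2],np.ones(len(d))],d[:,2],rcond=None)[0])
z=np.median(d[:,2])
bl=win(hsv(f,(105,130,60),(125,255,255)),150,60,610,200); v,u=np.nonzero(bl)
bot=np.array([(x,v[u==x].max()+1) for x in range(200,560,20)]); L=ray(f,bot,z+.008)*1000; k=np.polyfit(L[:,0],L[:,1],1); print("pocket y from lid:",np.polyval(k,524)-79,"yaw",np.degrees(np.arctan(k[0])))
```

```text
t 6.37 tcp [523.8 -95.6 144.5] yaw(y) 2.6 ztool [-0.0019  0.0483 -0.9988] F [ 0.3 -0.2 -0.7] w 11.3 39.97461140155792 j [-0.34  0.43  0.54  2.01 -0.37  0.8   0.47]
heldbase (array([522.8, -94.8]), array([60.2, 36.1]), 2.1) 0.11695041973368905 [-0.00182377 -0.00031255  0.11776253]
deckz 0.08302168907152424 [0.00027273 0.00116404 0.08291976]
pocket y from lid: -94.25933538405226 yaw 2.339665746637597
```

Call:
arm_command([
  {"fingers":-1,"x":0.0004,"y":0.0008,"z":0,"ax":0,"ay":0,"az":0},
  {"fingers":-1,"x":-0.0003,"y":0,"z":0.006,"ax":0,"ay":0,"az":0},
  {"fingers":-1,"x":-0.0003,"y":0,"z":0.006,"ax":0,"ay":0,"az":0},
  {"fingers":-1,"x":-0.0003,"y":0,"z":0.005,"ax":0,"ay":0,"az":0},
  {"fingers":-1,"x":-0.0003,"y":0,"z":0.005,"ax":0,"ay":0,"az":0},
  {"fingers":-1,"x":0,"y":0,"z":0,"ax":0,"ay":0,"az":0},
])

```text
clock: 6.92
tcp_pos: [0.5236, -0.0954, 0.1209]
orientation: [-2.145, -2.244, -0.05]
contact_force: [-0.2, 0.6, -0.7]
grip_width: 0.0115
gripper_force: 40.0
```

Call:
arm_command([
  {"fingers":-1,"x":-0.0002,"y":0,"z":0.004,"ax":0,"ay":0,"az":0},
  {"fingers":-1,"x":-0.0002,"y":0,"z":0.004,"ax":0,"ay":0,"az":0},
  {"fingers":-1,"x":0,"y":0,"z":0,"ax":0,"ay":0,"az":0},
  {"fingers":-1,"x":0,"y":0,"z":0,"ax":0,"ay":0,"az":0},
])

```text
clock: 7.25
tcp_pos: [0.5243, -0.0956, 0.114]
orientation: [-2.146, -2.245, -0.052]
contact_force: [0.0, -1.0, -1.5]
grip_width: 0.0114
gripper_force: 40.0
```

Call:
arm_command([
  {"fingers":-1,"x":-0.0001,"y":0,"z":0.0015,"ax":0,"ay":0,"az":0},
  {"fingers":-1,"x":-0.0001,"y":0,"z":0.0015,"ax":0,"ay":0,"az":0},
  {"fingers":-1,"x":0,"y":0,"z":0.001,"ax":0,"ay":0,"az":0},
  {"fingers":-1,"x":0,"y":0,"z":0,"ax":0,"ay":0,"az":0},
  {"fingers":-1,"x":0,"y":0,"z":0,"ax":0,"ay":0,"az":0},
])

```text
clock: 7.67
tcp_pos: [0.5248, -0.0956, 0.1116]
orientation: [-2.146, -2.245, -0.055]
contact_force: [-3.5, 1.9, 12.5]
grip_width: 0.0113
gripper_force: 42.1
```

Run:
```python
from st import *
o,M=st(); f=r.grab_frame("wrist"); np.savez("w7.npz",**f)
m=win(hsv(f,(5,150,60),(22,255,255))|hsv(f,(0,0,120),(180,90,255)),255,230,385,345)
p=pts(f,m>0); b=p[abs(p[:,2]-.085)<.008]; print("heldbase",rect(b),np.median(b[:,2]),np.linalg.lstsq(np.c_[b[:,:2],np.ones(len(b))],b[:,2],rcond=None)[0])
P=pts(f,np.ones((480,640),bool)); d=P[(abs(P[:,2]-.084)<.006)&(P[:,1]<-.03)&(P[:,1]>-.065)&(abs(P[:,0]-.54)<.09)]; print("deckz",np.median(d[:,2]))
```

```text
t 7.67 tcp [524.8 -95.6 111.6] yaw(y) 2.57 ztool [-0.0013  0.0499 -0.9988] F [-3.5  1.9 12.5] w 11.3 42.05635070800781 j [-0.31  0.48  0.51  2.03 -0.41  0.74  0.51]
heldbase (array([523.8, -96. ]), array([59.9, 38.6]), 2.0) 0.0840479564674383 [-0.00042254 -0.02377212  0.08201741]
deckz 0.08301381204968983
```

Call:
arm_command([
  {"fingers":-0.5,"x":0,"y":0,"z":0,"ax":0,"ay":0,"az":0},
  {"fingers":-0.2,"x":0,"y":0,"z":0,"ax":0,"ay":0,"az":0},
  {"fingers":-0.2,"x":0,"y":0,"z":0,"ax":0,"ay":0,"az":0},
  {"fingers":-0.2,"x":0,"y":0,"z":-0.03,"ax":0,"ay":0,"az":0},
  {"fingers":-0.2,"x":0,"y":0,"z":-0.04,"ax":0,"ay":-2.8,"az":0},
  {"fingers":-0.5,"x":0,"y":0,"z":0,"ax":0,"ay":0,"az":0},
  {"fingers":-0.5,"x":-0.025,"y":0,"z":0,"ax":0,"ay":0,"az":0},
  {"fingers":-0.5,"x":-0.025,"y":0,"z":0,"ax":0,"ay":0,"az":0},
  {"fingers":-0.5,"x":0,"y":0,"z":0,"ax":0,"ay":0,"az":0},
])

```text
clock: 8.47
tcp_pos: [0.5267, -0.1538, 0.1809]
orientation: [2.174, 2.263, -0.001]
contact_force: [-0.3, -0.9, 0.9]
grip_width: 0.0211
gripper_force: 0.0
```

```bash
cat > pk.py <<'E'
from st import *
o,M=st(); f=r.grab_frame("wrist"); np.savez("wl.npz",**f); cv2.imwrite("pics/wl.png",f["frame"][:,:,::-1])
P=pts(f,np.ones((480,640),bool)); d=P[(abs(P[:,2]-.084)<.006)&(P[:,1]<-.03)&(P[:,1]>-.065)&(abs(P[:,0]-.54)<.09)]; print("deckz",np.median(d[:,2]))
m=hsv(f,(5,150,60),(22,255,255))|hsv(f,(0,0,110),(180,90,255))
p=pts(f,m>0); p=p[(abs(p[:,0]-.524)<.033)&(abs(p[:,1]+.095)<.025)]; b=p[abs(p[:,2]-.085)<.008]; print("base",rect(b),len(b),np.median(b[:,2]),np.linalg.lstsq(np.c_[b[:,:2],np.ones(len(b))],b[:,2],rcond=None)[0])
t=p[p[:,2]>.112]; print("fin",rect(t),len(t),np.median(t[:,2]))
q=hsv(f,(0,150,60),(6,255,255)); p=pts(f,q>0); p=p[(p[:,2]>.1)&(abs(p[:,1]+.09)<.08)&(p[:,0]>.5)]; t=p[p[:,2]>p[:,2].max()-.004]; print("peg",len(p),"topz",p[:,2].max(),rect(t),len(t))
E
python3 pk.py
```

```text
t 8.47 tcp [ 526.7 -153.8  180.9] yaw(y) 2.3 ztool [ 0.0018 -0.003  -1.    ] F [-0.3 -0.9  0.9] w 21.1 0.0 j [-0.31  0.4   0.61  1.96 -0.29  0.87  0.49]
deckz 0.083017932854832
base (array([523.9, -98.6]), array([60.1, 44.1]), 2.1) 4093 0.08320420098578651 [ 0.00267723 -0.00435224  0.08138006]
fin (array([523.8, -94.4]), array([12.1, 23.9]), 2.0) 1007 0.1174986881881821
peg 828 topz 0.1337001282830489 (array([ 621.2, -107.6]), array([11. , 11.9]), 39.9) 403
```

Call:
arm_command([
  {"fingers":0,"x":0.0142,"y":0.0324,"z":0,"ax":0,"ay":0,"az":0},
  {"fingers":0,"x":0.0142,"y":0.0324,"z":0,"ax":0,"ay":0,"az":0},
  {"fingers":0,"x":0.0142,"y":0.0324,"z":0,"ax":0,"ay":0,"az":0},
  {"fingers":0,"x":0,"y":0,"z":0.01,"ax":0,"ay":0,"az":0},
  {"fingers":0,"x":0,"y":0,"z":0.01,"ax":0,"ay":0,"az":0},
  {"fingers":0,"x":0,"y":0,"z":0,"ax":0,"ay":0,"az":0},
  {"fingers":0,"x":0,"y":0,"z":0,"ax":0,"ay":0,"az":0},
  {"fingers":0,"x":0,"y":0,"z":0,"ax":0,"ay":0,"az":0},
])

```text
clock: 9.18
tcp_pos: [0.621, -0.1029, 0.1603]
orientation: [-2.173, -2.269, 0.001]
contact_force: [-0.0, 1.0, 0.6]
grip_width: 0.0432
gripper_force: 0.0
```

```bash
sed -n 1,4p pk.py > /dev/null; python3 pk.py; python3 -c "
from h import *
f=dict(np.load('wl.npz')); q=hsv(f,(0,150,60),(6,255,255)); print(cv2.boundingRect(q)); p=pts(f,q>0); t=p[(p[:,2]>.128)&(p[:,0]>.58)]; print(rect(t),len(t))"
```

```text
t 9.18 tcp [ 621.  -102.9  160.3] yaw(y) 2.48 ztool [-7.e-04 -1.e-04 -1.e+00] F [-0.   1.   0.6] w 43.2 0.0 j [-0.34  0.55  0.56  1.78 -0.36  0.91  0.42]
deckz 0.0829740635302148
base (array([522.9, -98.3]), array([63.3, 44.8]), 2.1) 3647 0.08310954707718796 [-0.00310731 -0.01784872  0.08333032]
fin (array([523.7, -94.3]), array([13.9, 24.7]), 2.8) 1163 0.11727565242787746
peg 814 topz 0.13360569844046488 (array([ 621.6, -107.2]), array([11.9, 11.1]), 72.5) 392
(311, 275, 23, 49)
(array([ 621.6, -107.2]), array([11.9, 11.1]), 72.5) 424
```

Call:
arm_command([
  {"fingers":0,"x":-0.0043,"y":0.001,"z":0.01,"ax":0,"ay":0,"az":0},
  {"fingers":0,"x":0,"y":0,"z":0.015,"ax":0,"ay":0,"az":0},
  {"fingers":0,"x":0,"y":0,"z":0.014,"ax":0,"ay":0,"az":0},
  {"fingers":0,"x":0,"y":0,"z":0,"ax":0,"ay":0,"az":0},
  {"fingers":-0.6,"x":0,"y":0,"z":0,"ax":0,"ay":0,"az":0},
  {"fingers":-1,"x":0,"y":0,"z":0,"ax":0,"ay":0,"az":0},
  {"fingers":-1,"x":0,"y":0,"z":0,"ax":0,"ay":0,"az":0},
  {"fingers":-1,"x":0,"y":0,"z":0,"ax":0,"ay":0,"az":0},
], grip_force=25)

```text
clock: 9.9
tcp_pos: [0.6228, -0.1067, 0.1217]
orientation: [-2.171, -2.27, 0.001]
contact_force: [-3.6, -1.4, 1.9]
grip_width: 0.0112
gripper_force: 25.3
```

Run:
```python
from st import *
o,M=st()
# arc in tool axes from a0 to 0, 14 steps
a0=1.349; th=np.radians(2.35); Rb=np.array([[np.cos(th),-np.sin(th)],[np.sin(th),np.cos(th)]])
a=np.linspace(a0,-0.02,15); W=(Rb@(78*np.c_[np.sin(a),np.cos(a)].T)).T
D=np.diff(W,axis=0); print("end offset",W[-1]-W[0],"pivot",o["tcp_pos"][:2]*1000-W[0])
print(np.c_[D@M[:2,0],D@M[:2,1]].round(1).tolist())
```

```text
t 9.9 tcp [ 622.8 -106.7  121.7] yaw(y) 2.55 ztool [-5.e-04 -1.e-04 -1.e+00] F [-3.6 -1.4  1.9] w 11.2 25.324508249759674 j [-0.31  0.6   0.53  1.8  -0.39  0.85  0.45]
end offset [-80.07797826  57.59071875] pivot [ 547.5218027  -126.97435646]
[[7.4, -2.0], [7.1, -2.7], [6.8, -3.4], [6.5, -4.1], [6.0, -4.7], [5.5, -5.2], [5.0, -5.7], [4.4, -6.2], [3.8, -6.6], [3.1, -7.0], [2.4, -7.2], [1.7, -7.4], [1.0, -7.6], [0.2, -7.6]]
```

Call:
arm_command([
  {"fingers":-1,"x":0.0074,"y":-0.002,"z":0,"ax":0,"ay":0,"az":0},
  {"fingers":-1,"x":0.0071,"y":-0.0027,"z":0,"ax":0,"ay":0,"az":0},
  {"fingers":-1,"x":0.0068,"y":-0.0034,"z":0,"ax":0,"ay":0,"az":0},
  {"fingers":-1,"x":0.0065,"y":-0.0041,"z":0,"ax":0,"ay":0,"az":0},
  {"fingers":-1,"x":0.006,"y":-0.0047,"z":0,"ax":0,"ay":0,"az":0},
  {"fingers":-1,"x":0.0055,"y":-0.0052,"z":0,"ax":0,"ay":0,"az":0},
  {"fingers":-1,"x":0.005,"y":-0.0057,"z":0,"ax":0,"ay":0,"az":0},
])

```text
clock: 10.48
tcp_pos: [0.5948, -0.0609, 0.1218]
orientation: [2.168, 2.272, 0.005]
contact_force: [5.7, 2.6, 1.1]
grip_width: 0.0112
gripper_force: 25.2
```

Call:
arm_command([
  {"fingers":-1,"x":0.0044,"y":-0.0062,"z":0,"ax":0,"ay":0,"az":0},
  {"fingers":-1,"x":0.0038,"y":-0.0066,"z":0,"ax":0,"ay":0,"az":0},
  {"fingers":-1,"x":0.0031,"y":-0.007,"z":0,"ax":0,"ay":0,"az":0},
  {"fingers":-1,"x":0.0024,"y":-0.0072,"z":0,"ax":0,"ay":0,"az":0},
  {"fingers":-1,"x":0.0017,"y":-0.0074,"z":0,"ax":0,"ay":0,"az":0},
  {"fingers":-1,"x":0,"y":0,"z":0,"ax":0,"ay":0,"az":0},
])

```text
clock: 10.98
tcp_pos: [0.5581, -0.0444, 0.1216]
orientation: [-2.164, -2.272, -0.007]
contact_force: [0.6, 8.6, 6.0]
grip_width: 0.0112
gripper_force: 25.8
```

Call:
arm_command([
  {"fingers":-1,"x":0,"y":-0.006,"z":0,"ax":0,"ay":0,"az":0},
  {"fingers":-1,"x":0,"y":-0.006,"z":0,"ax":0,"ay":0,"az":0},
  {"fingers":-1,"x":0,"y":0,"z":0,"ax":0,"ay":0,"az":0},
  {"fingers":-1,"x":0,"y":0,"z":0,"ax":0,"ay":0,"az":0},
  {"fingers":-1,"x":0,"y":0,"z":0,"ax":0,"ay":0,"az":0},
  {"fingers":-1,"x":0,"y":0,"z":0,"ax":0,"ay":0,"az":0},
])

```text
clock: 11.48
tcp_pos: [0.5461, -0.0445, 0.1216]
orientation: [-2.163, -2.271, -0.006]
contact_force: [-1.5, 11.5, 8.6]
grip_width: 0.0113
gripper_force: 26.1
```

Call:
arm_command([
  {"fingers":-1,"x":-0.002,"y":-0.0015,"z":0,"ax":0,"ay":0,"az":0},
  {"fingers":-1,"x":0,"y":-0.0015,"z":0,"ax":0,"ay":0,"az":0},
  {"fingers":-1,"x":0,"y":-0.001,"z":0,"ax":0,"ay":0,"az":0},
  {"fingers":-1,"x":0,"y":0,"z":0,"ax":0,"ay":0,"az":0},
  {"fingers":-1,"x":0,"y":0,"z":0,"ax":0,"ay":0,"az":0},
])

```text
clock: 11.9
tcp_pos: [0.5438, -0.0447, 0.1217]
orientation: [-2.161, -2.274, -0.01]
contact_force: [2.5, 14.6, 5.9]
grip_width: 0.0112
gripper_force: 25.8
```

Run:
```python
from st import *
st()
f=r.grab_frame("wrist"); cv2.imwrite("pics/w8.png",f["frame"][:,:,::-1])
g=r.grab_frame("side"); cv2.imwrite("pics/s8.png",cv2.resize(g["frame"][200:320,240:420,::-1],None,fx=4,fy=4))
st()
```

```text
t 11.9 tcp [543.8 -44.7 121.7] yaw(y) 2.93 ztool [ 0.0014  0.0078 -1.    ] F [ 2.5 14.6  5.9] w 11.2 25.76160103082657 j [-0.45  0.48  0.54  2.01 -0.37  0.75  0.37]
t 12.0 tcp [543.8 -44.7 121.7] yaw(y) 2.93 ztool [ 0.0013  0.0078 -1.    ] F [ 3.3 15.2  5.2] w 11.2 25.77955663204193 j [-0.45  0.48  0.54  2.01 -0.37  0.75  0.37]
```

View pics/w8.png

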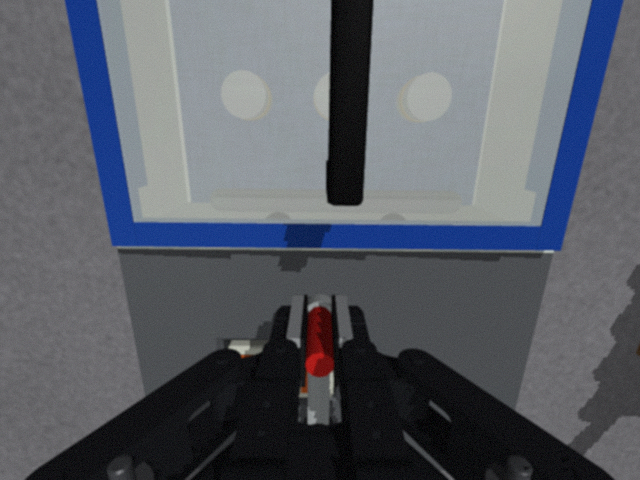

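Call:
arm_command([
  {"fingers":-0.6,"x":0,"y":0,"z":0,"ax":0,"ay":0,"az":0},
  {"fingers":-0.3,"x":0,"y":0,"z":0,"ax":0,"ay":0,"az":0},
  {"fingers":-0.3,"x":0,"y":0,"z":0,"ax":0,"ay":0,"az":0},
  {"fingers":-0.3,"x":0,"y":0,"z":-0.03,"ax":0,"ay":0,"az":0},
  {"fingers":-0.3,"x":0,"y":0,"z":-0.04,"ax":0,"ay":0,"az":0},
  {"fingers":-0.3,"x":-0.03,"y":0,"z":-0.02,"ax":0,"ay":0,"az":0},
  {"fingers":-0.3,"x":-0.03,"y":0,"z":0,"ax":0,"ay":0,"az":0},
  {"fingers":-0.3,"x":0,"y":0,"z":0,"ax":0,"ay":0,"az":0},
])

```text
clock: 12.67
tcp_pos: [0.5449, -0.1189, 0.2132]
orientation: [2.177, 2.259, 0.0]
contact_force: [-0.5, -0.9, -0.1]
grip_width: 0.0299
gripper_force: 0.0
```

```bash
python3 pk.py
```

```text
t 12.67 tcp [ 544.9 -118.9  213.2] yaw(y) 2.13 ztool [ 0.0034 -0.0031 -1.    ] F [-0.5 -0.9 -0.1] w 29.9 0.0 j [-0.41  0.37  0.65  1.91 -0.27  0.94  0.4 ]
deckz 0.08299042893106753
base (array([523.5, -95.6]), array([60.1, 49.7]), 0.9) 2082 0.08320774197002331 [ 0.0367166  -0.00431849  0.06418276]
fin (array([523.8, -96.9]), array([12.4, 29.4]), 1.8) 798 0.117602783708579
peg 322 topz 0.27998635615080236 (array([ 514.7, -109.6]), array([0.9, 0.3]), 44.3) 3
```

View pics/wl.png

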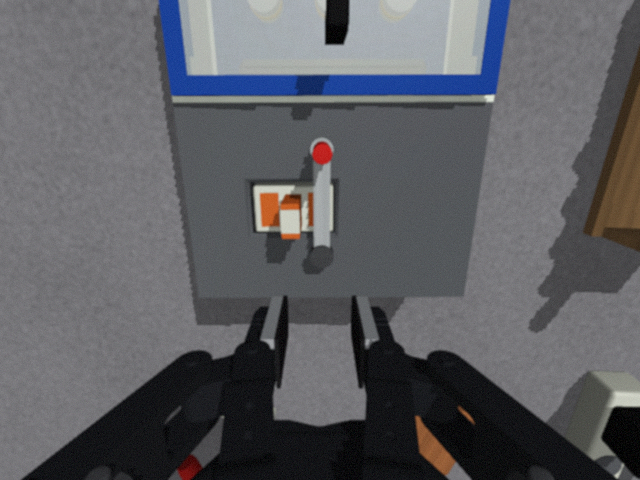

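The lever now lies over the seated cartridge, with its peg at (321,152) and pivot at (319,254). I'll measure its angle.

Run:
```python
from st import *
f=dict(np.load("wl.npz"))
q=win(hsv(f,(0,150,60),(6,255,255)),300,130,345,175); p=pts(f,q>0); t=p[p[:,2]>.129]; c=rect(t); print(c,len(t))
d=np.array(c[0])-[547.5,-127.0]; print(d,np.hypot(*d),"a deg",90+2.35-np.degrees(np.arctan2(d[1],d[0])))
# arm long edges by grey brightness on z=.094
g=cv2.cvtColor(f["frame"],cv2.COLOR_RGB2GRAY)
for v in range(178,244,8): print(v,g[v,305:342])
```

```text
(array([543.1, -49. ]), array([10.5, 11.2]), 1.4) 308
[-4.4 78. ] 78.12400399365102 a deg -0.8786478696356141
178 [ 55  52  55  52  54  51  53  68  83 104 110 125 156 167 166 168 167 163
 166 162 166 164 159 168 150 118  84  72  72  73  70  73  67  77  84  88
  98]
186 [102  96  98  99 101  98 104 106 124 139 155 164 170 173 168 166 169 166
 159 167 165 159 167 165 169 184 176 153  91  46  50  57  61  65  79  87
  88]
194 [128 129 116  98  78  78  72  94 125 160 162 168 173 173 167 171 170 165
 164 160 161 162 164 168 176 188 192 168 101  54  45  60  65  62  84  92
  91]
202 [193 186 150 111  78  76  76  94 127 150 163 171 170 172 168 171 165 165
 160 161 164 162 160 167 179 192 187 162 102  54  54  59  64  72  85  88
  89]
210 [205 198 180 125  85  70  72  88 126 151 169 167 175 168 169 168 171 171
 162 166 162 165 164 164 173 191 187 162  99  54  57  66  70  73  82  83
  93]
218 [188 162 144 115  85  74  70  90 120 152 165 173 167 172 167 166 170 166
 167 160 161 166 161 167 177 189 189 158  99  52  53  61  72  77  83  91
  87]
226 [198 174 146 114 112 117 111 119 133 160 161 169 171 169 169 163 166 164
 166 159 164 165 163 165 179 193 187 157  95  53  54  61  69  80  91  85
  90]
234 [ 84  67  51  45  38  42  44  63 107 150 165 169 168 165 168 166 168 166
 167 165 166 163 166 161 139 111  88  81  82  82  75  68  78  83  86  89
  88]
242 [ 88  93  75  63  56  52  54  62  99 139 162 166 170 169 164 168 165 168
 168 156 166 161 162 162 146 111  89  83  88  88  89  83  84  85  85  92
  85]
```

Call:
arm_command([
  {"fingers":0,"x":0.029,"y":0.0015,"z":0,"ax":0,"ay":0,"az":0},
  {"fingers":0,"x":0.035,"y":0.0015,"z":0,"ax":0,"ay":0,"az":0},
  {"fingers":0,"x":0.035,"y":0.0015,"z":0,"ax":0,"ay":0,"az":0},
  {"fingers":0,"x":0.035,"y":0.0015,"z":0,"ax":0,"ay":0,"az":0},
  {"fingers":0,"x":0.037,"y":0.0015,"z":0,"ax":0,"ay":0,"az":0},
  {"fingers":0,"x":0,"y":0,"z":0,"ax":0,"ay":0,"az":0},
  {"fingers":0,"x":0,"y":0,"z":0,"ax":0,"ay":0,"az":0},
  {"fingers":0,"x":0,"y":0,"z":0,"ax":0,"ay":0,"az":0},
  {"fingers":0,"x":0,"y":0,"z":0,"ax":0,"ay":0,"az":0},
])

```text
clock: 13.47
tcp_pos: [0.5445, 0.0577, 0.2108]
orientation: [-2.173, -2.268, 0.002]
contact_force: [0.1, -0.3, 0.2]
grip_width: 0.0428
gripper_force: 0.0
```

Run:
```python
from st import *
st(); f=r.grab_frame("wrist"); np.savez("w9.npz",**f); cv2.imwrite("pics/w9.png",f["frame"][:,:,::-1])
p=pts(f,hsv(f,(0,0,0),(180,255,60))>0); p=p[(abs(p[:,2]-.132)<.006)&(abs(p[:,0]-.548)<.025)&(abs(p[:,1]-.055)<.06)]; print("handle",rect(p),len(p),np.median(p[:,2]),p.min(0),p.max(0))
b=hsv(f,(105,130,60),(125,255,255)); p=pts(f,b>0); p=p[abs(p[:,2]-.092)<.006]; print("lid",rect(p),p.min(0),p.max(0))
```

```text
t 13.47 tcp [544.5  57.7 210.8] yaw(y) 2.45 ztool [-9.e-04 -7.e-04 -1.e+00] F [ 0.1 -0.3  0.2] w 42.8 0.0 j [-0.7   0.35  0.61  1.93 -0.25  0.93  0.07]
handle (array([546.8,  57.3]), array([11. , 83.8]), 2.3) 2122 0.13182113763761577 [0.53972623 0.01550366 0.12603525] [0.55377029 0.09923376 0.13403908]
lid (array([546.8,  56.4]), array([214.7, 142. ]), 2.4) [ 0.43666719 -0.01828239  0.08857848] [0.65631881 0.13168784 0.09387732]
```

View pics/w9.png

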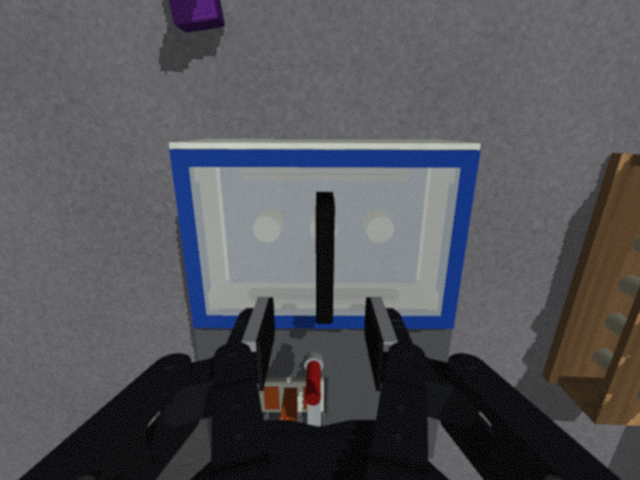

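The handle runs from (324,195) to (324,322) between the open fingers, and the lever and cartridge below it are undisturbed. Next I descend and grip it.

Call:
arm_command([
  {"fingers":0,"x":-0.0007,"y":0.003,"z":0.02,"ax":0,"ay":0,"az":0},
  {"fingers":0,"x":0,"y":0,"z":0.03,"ax":0,"ay":0,"az":0},
  {"fingers":0,"x":0,"y":0,"z":0.022,"ax":0,"ay":0,"az":0},
  {"fingers":0,"x":0,"y":0,"z":0.01,"ax":0,"ay":0,"az":0},
  {"fingers":0,"x":0,"y":0,"z":0,"ax":0,"ay":0,"az":0},
  {"fingers":-0.5,"x":0,"y":0,"z":0,"ax":0,"ay":0,"az":0},
  {"fingers":-1,"x":0,"y":0,"z":0,"ax":0,"ay":0,"az":0},
  {"fingers":-1,"x":0,"y":0,"z":0,"ax":0,"ay":0,"az":0},
  {"fingers":-1,"x":0,"y":0,"z":0,"ax":0,"ay":0,"az":0},
  {"fingers":-1,"x":0,"y":0,"z":0,"ax":0,"ay":0,"az":0},
], grip_force=100)

```text
clock: 14.35
tcp_pos: [0.549, 0.0583, 0.1308]
orientation: [2.171, 2.269, 0.003]
contact_force: [-1.3, -1.3, 7.1]
grip_width: 0.0098
gripper_force: 98.3
```

Gripped. I'll break the seal slowly.

Call:
arm_command([
  {"fingers":-1,"x":0,"y":0,"z":-0.001,"ax":0,"ay":0,"az":0},
  {"fingers":-1,"x":0,"y":0,"z":-0.001,"ax":0,"ay":0,"az":0},
  {"fingers":-1,"x":0,"y":0,"z":-0.001,"ax":0,"ay":0,"az":0},
  {"fingers":-1,"x":0,"y":0,"z":-0.001,"ax":0,"ay":0,"az":0},
  {"fingers":-1,"x":0,"y":0,"z":-0.001,"ax":0,"ay":0,"az":0},
  {"fingers":-1,"x":0,"y":0,"z":-0.001,"ax":0,"ay":0,"az":0},
  {"fingers":-1,"x":0,"y":0,"z":0,"ax":0,"ay":0,"az":0},
])

```text
clock: 14.93
tcp_pos: [0.5475, 0.0586, 0.1348]
orientation: [-2.17, -2.27, 0.002]
contact_force: [1.2, -0.2, -11.5]
grip_width: 0.0097
gripper_force: 98.0
```

Call:
arm_command([
  {"fingers":-1,"x":0,"y":0,"z":-0.0015,"ax":0,"ay":0,"az":0},
  {"fingers":-1,"x":0,"y":0,"z":-0.0015,"ax":0,"ay":0,"az":0},
  {"fingers":-1,"x":0,"y":0,"z":-0.0015,"ax":0,"ay":0,"az":0},
  {"fingers":-1,"x":0,"y":0,"z":-0.0015,"ax":0,"ay":0,"az":0},
  {"fingers":-1,"x":0,"y":0,"z":-0.0015,"ax":0,"ay":0,"az":0},
  {"fingers":-1,"x":0,"y":0,"z":-0.0015,"ax":0,"ay":0,"az":0},
  {"fingers":-1,"x":0,"y":0,"z":0,"ax":0,"ay":0,"az":0},
  {"fingers":-1,"x":0,"y":0,"z":0,"ax":0,"ay":0,"az":0},
])

```text
clock: 15.6
tcp_pos: [0.5485, 0.0587, 0.1446]
orientation: [2.171, 2.271, 0.002]
contact_force: [0.2, -0.4, -3.3]
grip_width: 0.0099
gripper_force: 99.1
```

```bash
cat > lid.py <<'E'
from st import *
st(); f=r.grab_frame("wrist"); cv2.imwrite("pics/wlid.png",f["frame"][:,:,::-1])
b=hsv(f,(105,130,60),(125,255,255)); p=pts(f,b>0); p=p[(p[:,2]>.08)&(p[:,2]<.16)&(abs(p[:,0]-.547)<.14)&(abs(p[:,1]-.056)<.1)]
m=np.median(p[:,2]); p=p[abs(p[:,2]-m)<.015]; A=np.c_[p[:,:2]-[.547,.057],np.ones(len(p))]; k=np.linalg.lstsq(A,p[:,2],rcond=None)[0]
print("lid top slope deg",np.degrees(k[:2]),"z centre",k[2],rect(p))
P=pts(f,np.ones((480,640),bool)); d=P[(abs(P[:,2]-.084)<.006)&(P[:,1]<-.02)&(P[:,1]>-.16)&(abs(P[:,0]-.55)<.1)]; print("deck",np.median(d[:,2]),len(d))
E
python3 lid.py
```

```text
t 15.6 tcp [548.5  58.7 144.6] yaw(y) 2.58 ztool [ 9.e-04  5.e-04 -1.e+00] F [ 0.2 -0.4 -3.3] w 9.9 99.09552097320557 j [-0.65  0.45  0.55  1.98 -0.33  0.8   0.13]
lid top slope deg [-0.0429423   0.00849281] z centre 0.10510908098596858 (array([547.3,  56.8]), array([216.1, 143.6]), 2.5)
deck 0.08294338161622763 951
```

Call:
arm_command([
  {"fingers":-1,"x":0,"y":0,"z":-0.003,"ax":0,"ay":0,"az":0},
  {"fingers":-1,"x":0,"y":0,"z":-0.004,"ax":0,"ay":0,"az":0},
  {"fingers":-1,"x":0,"y":0,"z":-0.004,"ax":0,"ay":0,"az":0},
  {"fingers":-1,"x":0,"y":0,"z":-0.004,"ax":0,"ay":0,"az":0},
  {"fingers":-1,"x":0,"y":0,"z":-0.003,"ax":0,"ay":0,"az":0},
  {"fingers":-1,"x":0,"y":0,"z":0,"ax":0,"ay":0,"az":0},
  {"fingers":-1,"x":0,"y":0,"z":0,"ax":0,"ay":0,"az":0},
  {"fingers":-1,"x":0,"y":0,"z":0,"ax":0,"ay":0,"az":0},
  {"fingers":-1,"x":0,"y":0,"z":0,"ax":0,"ay":0,"az":0},
  {"fingers":-1,"x":0,"y":0,"z":0,"ax":0,"ay":0,"az":0},
])

```text
clock: 16.48
tcp_pos: [0.5479, 0.0585, 0.162]
orientation: [-2.171, -2.271, 0.001]
contact_force: [0.6, -0.4, -3.9]
grip_width: 0.0094
gripper_force: 99.1
```

```bash
python3 lid.py
python3 - <<'E'
from st import *
f=r.grab_frame("scene"); cv2.imwrite("pics/fin.png",cv2.resize(f["frame"][180:340,190:400,::-1],None,fx=3.5,fy=3.5))
q=win(hsv(f,(0,150,70),(6,255,255)),255,220,330,280); p=pts(f,q>0); p=p[(p[:,2]>.1)&(p[:,2]<.14)]; print("peg",p.mean(0),len(p)); st()
E
```

```text
t 16.48 tcp [547.9  58.5 162. ] yaw(y) 2.58 ztool [-4.e-04 -1.e-04 -1.e+00] F [ 0.6 -0.4 -3.9] w 9.4 99.07870173454285 j [-0.67  0.43  0.57  1.97 -0.31  0.83  0.12]
lid top slope deg [-0.10997057 -0.02084596] z centre 0.12242363584331724 (array([546.6,  57. ]), array([215.5, 142.6]), 2.5)
deck 0.08282921198172616 781
peg [ 0.54733911 -0.04895504  0.12214048] 30
t 16.58 tcp [548.   58.5 162. ] yaw(y) 2.58 ztool [-3.e-04 -1.e-04 -1.e+00] F [-0.  -0.7 -3.1] w 10.1 99.07796859741211 j [-0.67  0.43  0.57  1.97 -0.31  0.83  0.12]
```

View pics/fin.png

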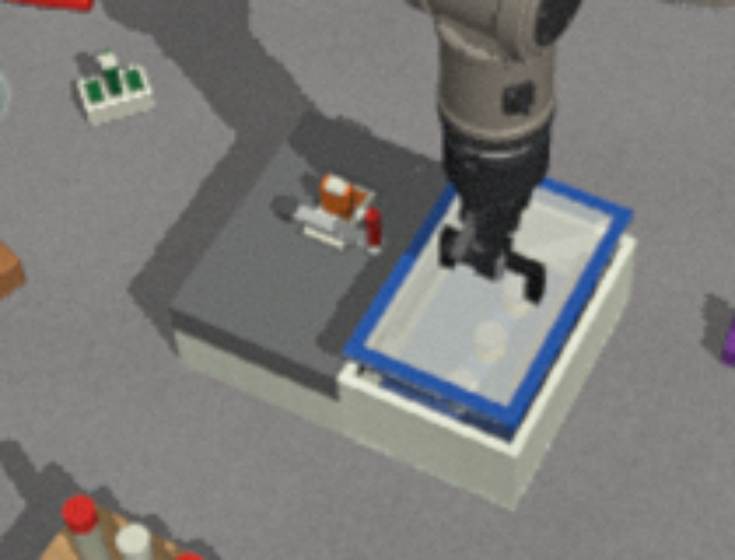

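The final view shows the lid held level above its bay, with its underside about 32 mm over the rim. The lever is shut over the seated cartridge, so I'm handing in.

```bash
python3 -c "
from bench import r
print(r.hand_in())"
```

```text
the job is handed in; nothing more can be done
None
```

The job is handed in: the fresh cartridge is seated flush in its pocket, the lever is shut over it, and the gripper is holding the lid still and level about 3 cm above its opening; no verdict was returned.

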